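# Stop the shop scale rocking with a wedge

### The job

The counter scale rocks: the foot under its left-hand corner on the keypad side, as seen by the robot facing the keypad, has lost its rubber pad. Push the wooden wedge along the counter, thin edge first, under that foot until it is snug and the scale no longer rocks, then press down on that corner of the scale with the fingertips to check that it holds, and draw back clear of everything. Only push and press: do not pick up the wedge or the scale, leave the scale level and where it stands, and do not disturb the other goods.

Things in the scene. Friction and masses are not known exactly. Their poses are not given: they have to be found in the camera images.
- scale: Loose counter scale, about 4 kg: white housing 320 deep (x) x 330 wide (y), 106 mm high, orange base, steel pan behind, sloping keypad panel facing the robot. Origin: on the counter under its centre; x points away from the keypad, y left. Underside of housing 20 mm up; feet at x +-138, y +-143 mm. A few N on the front-left corner rock it about the other diagonal; 20 N sideways may slide it.
- bare_foot (a point): Centre of the underside of the bare front-left foot (scale x -138, y +143 mm): a flat round stub 24 mm across, 12 mm tall, 8 mm above the counter. The wedge meets its near rim where it is 8 mm thick: foot centre then about 22 mm ahead of the wedge's origin. There 5 to 10 N of push jams it snug and it stays when released; 20 N or more may slide the scale.
- press_spot (a point): Point on top of the sloping keypad panel straight above the bare foot, 63 mm above the counter: where to press the corner. Plain hard plastic without keys, 22 mm from the housing's front and left edges; it rises at 16 degrees towards the pan.
- wedge: Loose light-wood wedge, 100 long x 38 wide, 17 mm thick tapering evenly to a 2 mm thin edge, 45 g, lying flat; under 0.5 N slides it. Origin: middle of its underside; x runs along it to the thin edge (thick end's square face at x -50 mm, thin edge at x +50 mm, sides at y +-19 mm), z up. Starts left of the scale's front-left corner, pointing only roughly at the bare foot.
- weight: Bystander: brass shop weight with a knob, 52 mm across, 59 mm high, in front of the keypad. Origin under its centre.
- offcut: Bystander: plain rectangular wood block 75 x 42 x 24 mm, left of the scale, further back than the wedge. Origin under its centre, x along its length.
- carton: Bystander: green carton lying flat, 140 x 90 x 50 mm, near left. Origin under its centre, x along its length.
- bowl: Bystander: steel bowl 140 mm across, 50 mm high, far right. Origin under its centre.
- calculator: Bystander: black desk calculator 150 x 85 x 16 mm, near right. Origin under its centre, x along its length.
- tin: Bystander: round tin with a red lid, 70 mm across, 75 mm high, far left. Origin under its centre.
Mind the look-alikes: they are no part of the job. Of the things that look like the wedge, the smallest one is meant.

How it is judged:
On the way, in this order (a step that is already met when the one before it is completed fails the run):
1. the wedge is snug under the bare foot and bears against it (contact force between wedge and scale above 1 N and x of bare_foot in the frame of wedge between 0 and 0.05 m and y of bare_foot in the frame of wedge between -0.018 and 0.018 m), for 0.2 s.
2. the fingertips press down on that corner, the wedge takes the load and the scale stays level (contact force between the fingers and scale above 4 N and horizontal distance between the grasp point and press_spot below 0.07 m and height (world z) of the grasp point above 0.06 m and contact force between wedge and scale above 3 N and angle between scale's own z axis and vertical below 0.012 rad), for 0.2 s.
At the end, for the whole second after the job is handed in: The wedge lies under the bare foot (foot centre within 18 mm of the wedge's midline and over its thin half) and bears against it with more than 0.5 N, so that all four corners are carried; the scale is level within 0.7 degrees, within 25 mm of where it stood, and everything is at rest (contact force between wedge and scale above 0.5 N and x of bare_foot in the frame of wedge between 0 and 0.05 m and y of bare_foot in the frame of wedge between -0.018 and 0.018 m and angle between scale's own z axis and vertical below 0.012 rad and distance of scale from where it was at the start of the episode below 0.025 m and linear speed of each of scale, wedge below 0.01 m/s); the robot touches nothing.
It fails at once if the wedge is lifted off the counter or tipped up (height (world z) of wedge above 0.012 m or angle between wedge's own z axis and vertical above 0.25 rad).
It fails at once if the scale is lifted, tipped or shoved out of place (angle between scale's own z axis and vertical above 0.08 rad or height (world z) of scale above 0.012 m or distance of scale from where it was at the start of the episode above 0.04 m).
It fails at once if other goods on the counter are disturbed (distance of any of weight, offcut, tin, carton, bowl, calculator from where it was at the start of the episode above 0.03 m).
It also fails if it takes over 67 s, if anything falls off the work surface, if the arm or the gripper's body presses on something with over 40 N, if the wrist force passes 120 N, or if a joint passes its speed limit or range.

### The arm

A 6-joint arm with a two-finger parallel gripper is mounted at the origin on the work surface. World frame = base frame: x ahead of the robot, y to its left, z up, the work surface at z = 0. Lengths are in m, angles in rad, forces in N, time in s.
With the tool pointing down it reaches from about 0.25 to 0.725 m from the base axis. Payload 4 kg.
Tool frame: the origin (TCP) lies at the very end of the fingers, on their centre line; the grasp point (between the pads) lies 19 mm behind it; z points along the fingers, y is the line along which they close (so a half turn about z gives the same grasp; the last joint's range is limited). The gripper opens to 85 mm and grips with 20 to 120 N. Pads are 22 mm wide; open, the fingers measure 114 mm over their backs; the gripper's body (76 mm by 85 mm) begins 54 mm behind the grasp point. The pads swing forward as they close: fully open they stand 13 mm farther back than shut.
Start: joints at [-1.219, 0.241, 0.005, 1.335, 0, 1.571], TCP at [0.172, -0.469, 0.231] pointing down, gripper open.
Joint ranges: [-2.72, 2.72], [-1.05, 1.87], [-1.09, 1.28], [-1.99, 2.15], [-1.42, 1.44], [-3.14, 3.14]. Speed limits (rad/s): [2.79, 2.79, 3.14, 3.14, 3.14, 3.14].

### API

Orientations are given as a unit quaternion [x, y, z, w].
In Python, from workcell import bot, vision, workorder gives the robot as it stands.
- The arm moves only by the shell command python3 -m creep 'ROWS' [OPENING]. ROWS is JSON, a list of rows, each a list of 2 entries, a list of its own where there are three numbers: the shift along the tool's x, y, z in mm, then the turn, a rotation vector about the tool's x, y, z in rad. In form: [[[dx, dy, dz], [wx, wy, wz]], ...]. A call has 1 to 12 rows; each row shifts and turns the commanded pose from where the row before left it, along the tool's axes as they then stand; what a row does not reach is not made up. A row lasts 1/8 s, in which the tool goes at most 62.5 mm and 10.7 degrees, less where a joint would pass 70% of its speed; a pose out of reach is approached as far as the arm can. A call is refused whole if a number of a shift passes 62.5 or a number of a turn 0.188, either way. A call with a gripper value outside its range is refused whole. OPENING is the finger opening in mm, from 0 to 85.4, set as the call begins (- or left out, the last holds). The fingers move at their own pace and stop on an object; the grip force is fixed at half the most. Time passes only in rows, so rows that do not move let the fingers close. It gives the time, the measured TCP pose, the force, the opening and the grip force at its end, in the units of the state.
- bot.get_obs(): the state, without advancing time (a new reading comes with each control period).
- vision.camera(name): name is "scene" or "side" or "wrist"; returns a dict with "image" (480x640x3 uint8, blue, green, red), "z_map" (480x640 float32, m along the optical axis (not along the pixel's ray), 0 where there is no reading), "K" (3x3 intrinsics, pixels), "rvec" (rotation vector, rad) and "tvec" (3), from world to camera coordinates, as OpenCV has them; the wrist camera has in their place "tool_from_camera" (4x4, takes a point from camera to tool coordinates, whose origin is the TCP and whose axes are the flange's). Camera axes: x right, y down, z forward; pixel columns grow to the right and rows downward; lengths in m; the calibration is good to about 2 mm. A picture is of the moment at which its call begins: read the wrist's pose just before it.
- workorder.job_done(): hands the job in; it is judged then, once.
Trained networks look in a picture, given as the dict that the camera call returned (one of the last four; its "shot" number tells which), for a name from the list of things; names that differ only in an ending like _2 or _b are one class to them, and where a whole thing is asked for, a point or a joint stands for the part that bears it (a point fixed in the world has none). Each returns a list of dicts, best first, with "score" (0 to 1); they miss things now and then, are a little off and sometimes report something else, mostly with a low value. They report only what shows in the picture. A call takes as long as a camera call. They do not tell look-alikes from the thing itself.
- vision.spot_in(picture, query): "position" ([column, row] in pixels, amid what is visible of it).
- vision.place_of(picture, query): "position" ([column, row] in pixels: a listed point, or the origin of a listed thing).
The state is a dict: "clock": time; "joint_pos": joint angles; "joint_vel": joint speeds; "tau": joint torques, N m; "eef_pos": TCP position; "tool_rot": TCP orientation; "ft_force": force on the tool from outside, world axes, zero at the start; "ft_torque": the same for the moment, N m; "grip_width": finger opening in m; "grasp_force": force on a finger pad.
Only numpy, scipy, OpenCV 4.12 (cv2) and the standard library are available. Lean on these libraries where they do the work, as an engineer would, in place of code of your own. Each camera call takes 0.05 s, during which the arm holds its last target. There are 200 camera calls.

## Working session

There is one attempt and no reset: what is moved stays moved. The work goes in short steps, Python scripts to look and compute and a shell command to move; the robot and the scene stay as the last step left them, time stands still between calls to the robot, and variables do not carry over. Pictures are saved under pics/ and viewed, at most 10 in all, crops included, and the job is handed in when it is done.

```bash
mkdir -p pics; ls; cat > h.py <<'E'
import numpy as np, cv2
from scipy.spatial.transform import Rotation as R
from workcell import bot, vision, workorder
def cam(n):
    o=bot.get_obs(); p=vision.camera(n)
    if n=='wrist':
        T=np.eye(4);T[:3,:3]=R.from_quat(o['tool_rot']).as_matrix();T[:3,3]=o['eef_pos']
        M=T@np.array(p['tool_from_camera'])
    else:
        M=np.eye(4);r=cv2.Rodrigues(np.array(p['rvec'],float))[0];M[:3,:3]=r.T;M[:3,3]=-r.T@np.array(p['tvec']).ravel()
    return p,M
def ray(p,M,uv,z):
    d=M[:3,:3]@np.linalg.inv(p['K'])@np.array([uv[0],uv[1],1.]);c=M[:3,3]
    return c+d*(z-c[2])/d[2]
def cloud(p,M):
    v,u=np.mgrid[:480,:640];Z=p['z_map'];P=np.stack([u*Z,v*Z,Z],-1)@np.linalg.inv(p['K']).T
    W=P@M[:3,:3].T+M[:3,3];W[Z==0]=np.nan;return W
E
python3 - <<'E'
from h import *
for n in('scene','side'):
    p,M=cam(n);cv2.imwrite(f'pics/{n}0.png',p['image']);W=cloud(p,M);print(n,M[:3,3].round(2))
    for q in('wedge','offcut','scale','bare_foot','press_spot','weight','carton','tin'):
        for d in vision.place_of(p,q)[:4]:
            u,v=np.array(d['position']);print(q,round(d['score'],2),(int(u),int(v)),W[min(int(v),479),min(int(u),639)].round(3),ray(p,M,(u,v),{'press_spot':.063,'bare_foot':.008}.get(q,0)).round(3))
E
```

```text
pics
scene [0.98 0.73 1.18]
wedge 0.95 (402, 255) [0.384 0.121 0.01 ] [0.379 0.118 0.   ]
wedge 0.9 (351, 211) [ 0.425 -0.073  0.013] [ 0.417 -0.081  0.   ]
wedge 0.73 (338, 259) [0.54  0.05  0.011] [0.536 0.045 0.   ]
offcut 0.83 (283, 300) [0.726 0.096 0.022] [0.72  0.086 0.   ]
scale 0.84 (235, 234) [ 0.763 -0.091  0.102] [ 0.742 -0.165  0.   ]
bare_foot 0.57 (310, 235) [ 0.579 -0.032  0.047] [ 0.564 -0.057  0.008]
press_spot 0.66 (306, 219) [ 0.567 -0.077  0.059] [ 0.567 -0.073  0.063]
weight 0.54 (305, 197) [ 0.516 -0.177  0.021] [ 0.509 -0.19   0.   ]
carton 0.6 (445, 347) [0.463 0.401 0.046] [0.442 0.39  0.   ]
carton 0.38 (338, 262) [0.543 0.055 0.006] [0.539 0.052 0.   ]
side [ 0.42 -0.81  0.89]
wedge 0.97 (231, 246) [0.377 0.107 0.013] [0.377 0.12  0.   ]
wedge 0.69 (249, 303) [ 0.409 -0.097  0.013] [ 0.41  -0.087 -0.   ]
wedge 0.61 (293, 258) [0.535 0.041 0.006] [ 0.537  0.045 -0.   ]
offcut 0.65 (258, 412) [ 0.404 -0.371  0.01 ] [ 0.404 -0.368  0.   ]
offcut 0.51 (357, 243) [ 0.684 -0.026  0.101] [0.717 0.074 0.   ]
scale 0.74 (382, 315) [ 0.687 -0.238  0.088] [ 0.717 -0.177  0.   ]
bare_foot 0.93 (309, 286) [ 0.552 -0.106  0.058] [ 0.56  -0.063  0.008]
press_spot 0.74 (310, 271) [ 0.562 -0.061  0.06 ] [ 0.564 -0.064  0.063]
weight 0.98 (292, 335) [ 0.494 -0.219  0.034] [ 0.499 -0.197  0.   ]
weight 0.32 (259, 417) [ 0.405 -0.383  0.012] [ 0.405 -0.377  0.   ]
carton 0.65 (245, 188) [0.433 0.334 0.03 ] [0.434 0.369 0.   ]
tin 0.85 (278, 159) [0.55  0.468 0.032] [ 0.554  0.512 -0.   ]
```

```bash
python3 - <<'E'
from h import *
a=cv2.imread('pics/scene0.png')[150:330,250:490];a=cv2.resize(a,None,fx=3.3,fy=3.3,interpolation=2)[:600,:800];cv2.imwrite('pics/c0.png',a)
E
```

```text
(no output)
```

View pics/scene0.png

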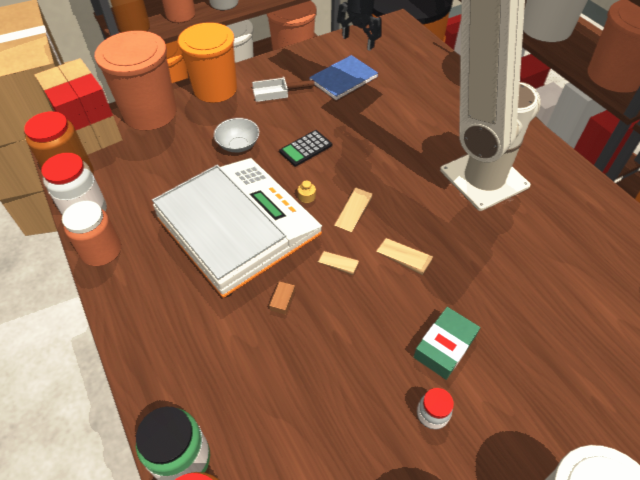

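View pics/c0.png

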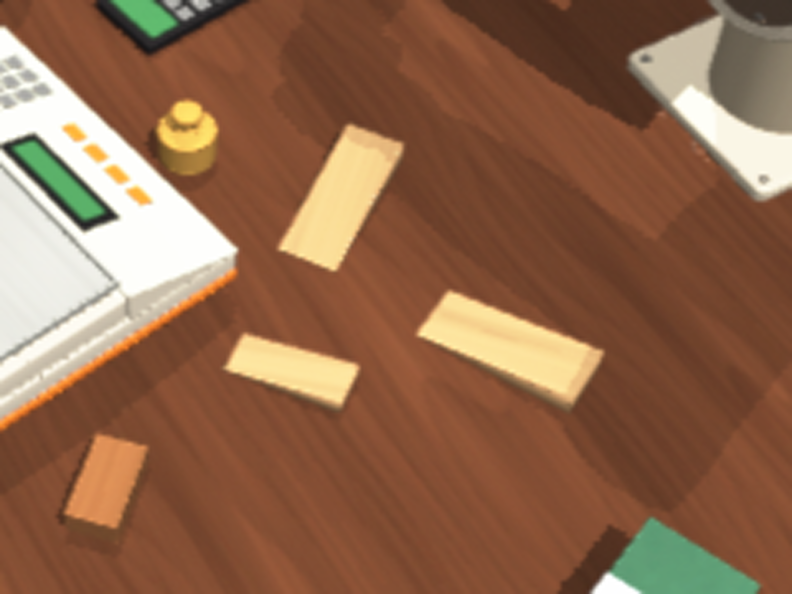

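The candidates for the wedge are (402,255), (351,211) and (338,261). The smallest is (338,261), about 0.54, 0.05, left of the front-left corner with its thin edge toward the scale. The other two are larger look-alikes. Next I'll move the wrist camera over it.

```bash
python3 - <<'E'
from h import *
o=bot.get_obs();r=R.from_quat(o['tool_rot']);print(o['clock'],o['eef_pos'],r.as_matrix().round(3))
p,M=cam('wrist');print(np.array(p['tool_from_camera']).round(3),p['K'])
tgt=np.array([.50,.03,.28])
print(r.inv().apply(tgt-o['eef_pos'])*1000)
E
```

```text
0.9 [ 0.17228401 -0.46939076  0.23132606] [[ 0.939  0.345  0.   ]
 [ 0.345 -0.939 -0.   ]
 [-0.     0.    -1.   ]]
[[ 0.001 -0.965 -0.262  0.067]
 [ 1.     0.     0.001 -0.   ]
 [-0.001 -0.262  0.965 -0.142]
 [ 0.     0.     0.     1.   ]] [[351.71496729   0.         316.45768773]
 [  0.         351.71496729 244.6192    ]
 [  0.           0.           1.        ]]
[ 479.7276594  -355.8767245   -48.69480422]
```

```bash
python3 -m creep '[[[48,-36,-5],[0,0,0]],[[48,-36,-5],[0,0,0]],[[48,-36,-5],[0,0,0]],[[48,-36,-5],[0,0,0]],[[48,-36,-5],[0,0,0]],[[48,-36,-5],[0,0,0]],[[48,-36,-5],[0,0,0]],[[48,-36,-5],[0,0,0]],[[48,-36,-5],[0,0,0]],[[48,-36,-5],[0,0,0]]]' 6; python3 -m creep '[[[0,0,0],[0,0,-0.175]],[[0,0,0],[0,0,-0.175]],[[0,0,0],[0,0,-0.175]],[[0,0,0],[0,0,-0.175]],[[0,0,0],[0,0,-0.175]],[[0,0,0],[0,0,-0.175]],[[0,0,0],[0,0,-0.175]],[[0,0,0],[0,0,-0.175]],[[0,0,0],[0,0,0]],[[0,0,0],[0,0,0]]]'
cat >> h.py <<'E'
def wedge(p,M,c,tall=False):
    """outline of pale wood around world point c, on plane z~.009"""
    W=cloud(p,M);hsv=cv2.cvtColor(p['image'],cv2.COLOR_BGR2HSV);h,s,v=[hsv[...,i].astype(int) for i in range(3)]
    m=(np.hypot(W[...,0]-c[0],W[...,1]-c[1])<.075)&(W[...,2]<.03)&(h>14)&(h<30)&(s>50)&(v>150)
    n,l,st,ce=cv2.connectedComponentsWithStats(m.astype(np.uint8));k=1+np.argmax(st[1:,4]);m=l==k
    P=W[m];xy=P[:,:2].astype(np.float32)
    b=cv2.boxPoints(cv2.minAreaRect(xy));e=[b[1]-b[0],b[2]-b[1]];L=max(e,key=np.linalg.norm)
    d=L/np.linalg.norm(L);t=(xy-xy.mean(0))@d
    if np.polyfit(t,P[:,2],1)[0]>0:d=-d
    cen=b.mean(0);print('wedge cen',cen.round(4),'yaw',np.degrees(np.arctan2(d[1],d[0])).round(1),'size',[round(float(np.linalg.norm(x)),4) for x in e],'z',np.percentile(P[:,2],[2,50,98]).round(4))
    return cen,d,m
E
python3 - <<'E'
from h import *
o=bot.get_obs();r=R.from_quat(o['tool_rot']);print(o['clock'],o['eef_pos'],r.as_matrix().round(3),np.round(o['joint_pos'],2))
p,M=cam('wrist');cv2.imwrite('pics/w1.png',p['image']);W=cloud(p,M)
for q in('wedge','bare_foot','press_spot','scale'):
    for d in vision.place_of(p,q)[:3]:
        u,v=np.array(d['position']);print(q,round(d['score'],2),(int(u),int(v)),ray(p,M,(u,v),{'press_spot':.063,'bare_foot':.008}.get(q,0)).round(4))
wedge(p,M,(.537,.047))
E
```

```text
clock: 2.2
eef_pos: [0.4998, 0.0359, 0.2817]
tool_rot: [0.985, 0.175, 0.0, 0.0]
ft_force: [0.7, -0.4, 0.3]
grip_width: 0.0056
grasp_force: 0.0
clock: 3.45
eef_pos: [0.4989, 0.034, 0.2813]
tool_rot: [0.641, 0.767, 0.0, 0.0]
ft_force: [-0.2, -0.0, -0.6]
grip_width: 0.0061
grasp_force: 0.0
3.45 [0.49885321 0.03398195 0.2813346 ] [[-0.178  0.984  0.   ]
 [ 0.984  0.178 -0.   ]
 [-0.     0.    -1.   ]] [ 0.07  0.23  0.11  1.46 -0.    1.46]
wedge 0.86 (352, 195) [0.5398 0.054  0.    ]
wedge 0.83 (233, 275) [ 0.4114 -0.073   0.    ]
wedge 0.82 (223, 114) [0.3771 0.1172 0.    ]
bare_foot 0.8 (352, 285) [ 0.5617 -0.0567  0.008 ]
press_spot 0.63 (358, 303) [ 0.5631 -0.055   0.063 ]
scale 0.68 (447, 383) [ 0.7239 -0.1794 -0.    ]
wedge cen [0.5409 0.0513] yaw -54.1 size [0.1017, 0.0402] z [-0.0001  0.0089  0.0161]
```

View pics/w1.png

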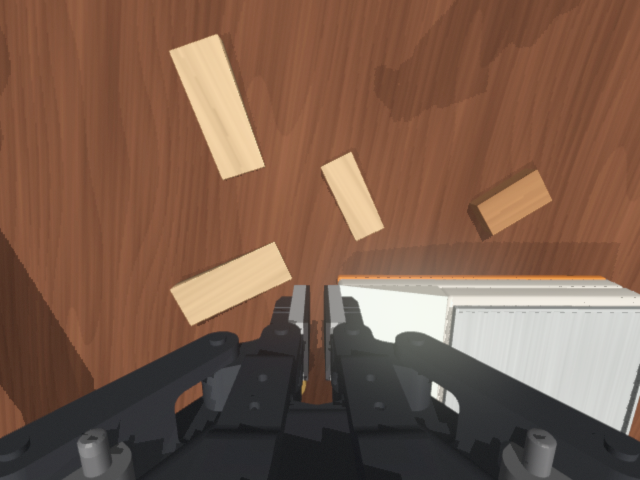

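The wedge is at (352,195) in the wrist view, about (0.541, 0.051), measuring 100x38 mm, and it's the smallest of the three, so the choice holds. Its heading is -54° and it needs about -82° toward the foot at about (0.562, -0.059). I'll turn it with a nudge on its near side by the thick end, then push on the thick face.

```bash
python3 -m creep '[[[10,-10,40],[0,0,0]],[[9,-10,50],[0,0,0]],[[0,0,50],[0,0,0]],[[0,0,50],[0,0,0]],[[0,0,50],[0,0,0]],[[0,0,20],[0,0,0]],[[0,0,15],[0,0,0]],[[0,0,0],[0,0,0]]]'; python3 -m creep '[[[2,3.8,0],[0,0,0]],[[2,3.8,0],[0,0,0]],[[2,3.8,0],[0,0,0]],[[2,3.8,0],[0,0,0]],[[2,3.8,0],[0,0,0]],[[2,3.8,0],[0,0,0]],[[2,3.8,0],[0,0,0]],[[2,3.8,0],[0,0,0]],[[2,3.8,0],[0,0,0]],[[2,3.8,0],[0,0,0]],[[2,3.8,0],[0,0,0]],[[0,0,0],[0,0,0]]]'
python3 - <<'E'
from h import *
p,M=cam('scene');wedge(p,M,(.545,.055))
p,M=cam('side');wedge(p,M,(.545,.055))
E
```

```text
clock: 4.7
eef_pos: [0.4753, 0.049, 0.0057]
tool_rot: [0.64, 0.768, -0.001, -0.001]
ft_force: [1.0, 0.1, 0.1]
grip_width: 0.0061
grasp_force: 0.0
clock: 6.2
eef_pos: [0.5135, 0.0785, 0.0063]
tool_rot: [0.64, 0.768, 0.0, 0.0]
ft_force: [-0.5, -0.5, -0.5]
grip_width: 0.0058
grasp_force: 0.0
wedge cen [0.5531 0.0561] yaw -83.8 size [0.107, 0.0398] z [-0.0006  0.0094  0.0194]
wedge cen [0.5484 0.062 ] yaw -84.0 size [0.1188, 0.0371] z [0.0004 0.0095 0.0183]
```

```bash
python3 -m creep '[[[-6,-12,0],[0,0,0]],[[-4,-8,-30],[0,0,0]],[[0,0,-50],[0,0,0]],[[-10,10,-60],[0,0,0]],[[-20,10,-60],[0,0,0]],[[-10,5,-50],[0,0,0]],[[0,0,0],[0,0,0]],[[0,0,0],[0,0,0]]]'
python3 - <<'E'
from h import *
o=bot.get_obs();print(o['eef_pos'])
p,M=cam('wrist');cv2.imwrite('pics/w2.png',p['image']);W=cloud(p,M)
wedge(p,M,(.551,.057))
for q in('bare_foot','press_spot'):
    for d in vision.place_of(p,q)[:2]:
        u,v=np.array(d['position']);print(q,round(d['score'],2),(int(u),int(v)),ray(p,M,(u,v),.063 if q[0]=='p' else .008).round(4))
E=[]
for u in range(330,630,3):
    c=W[:,u];k=np.where((c[:,2]>.025)&(c[:,2]<.11)&(np.arange(480)>150)&(c[:,1]<.02)&(c[:,0]>.53))[0]
    if len(k):E.append([u,*k[:1],*c[k[0]+2]])
E=np.array(E);print(E[::8].round(3));f=np.polyfit(E[:,2],E[:,3],1);print('yaw',np.degrees(np.arctan(f[0])),f)
E
```

```text
clock: 7.3
eef_pos: [0.5255, 0.0299, 0.2542]
tool_rot: [0.641, 0.768, -0.0, -0.0]
ft_force: [-0.5, 0.8, -0.1]
grip_width: 0.006
grasp_force: 0.0
[0.525494   0.02993234 0.2541756 ]
wedge cen [0.5524 0.0543] yaw -83.8 size [0.1014, 0.0404] z [0.0008 0.009  0.0161]
bare_foot 0.84 (335, 288) [ 0.5647 -0.0569  0.008 ]
press_spot 0.89 (336, 309) [ 0.5633 -0.0587  0.063 ]
[[ 3.30e+02  2.77e+02  5.54e-01 -3.90e-02  2.90e-02]
 [ 3.54e+02  2.77e+02  5.80e-01 -3.40e-02  2.90e-02]
 [ 3.78e+02  2.77e+02  6.06e-01 -2.90e-02  3.00e-02]
 [ 4.02e+02  2.77e+02  6.32e-01 -2.50e-02  3.00e-02]
 [ 4.26e+02  2.78e+02  6.59e-01 -2.10e-02  3.00e-02]
 [ 4.50e+02  2.78e+02  6.84e-01 -1.60e-02  3.10e-02]
 [ 4.74e+02  2.78e+02  7.10e-01 -1.10e-02  3.10e-02]
 [ 4.98e+02  2.78e+02  7.36e-01 -6.00e-03  3.20e-02]
 [ 5.22e+02  2.77e+02  7.64e-01 -1.00e-03  2.90e-02]
 [ 5.46e+02  2.78e+02  7.89e-01  3.00e-03  3.10e-02]
 [ 5.70e+02  2.78e+02  8.14e-01  8.00e-03  3.10e-02]
 [ 5.94e+02  2.78e+02  8.41e-01  1.30e-02  3.10e-02]
 [ 6.18e+02  2.88e+02       nan       nan       nan]]
 ** On entry to DLASCL parameter number  4
[... 199 characters left out ...]
 illegal value
 ** On entry to DLASCL parameter number  5 had an illegal value
 ** On entry to DLASCL parameter number  4 had an illegal valueTraceback (most recent call last):
  File "<stdin>", line 12, in <module>
    c, resids, rank, s = lstsq(lhs, rhs, rcond)
                         ~~~~~^^^^^^^^^^^^^^^^^
    x, resids, rank, s = _umath_linalg.lstsq(a, b, rcond,
                         ~~~~~~~~~~~~~~~~~~~^^^^^^^^^^^^^
                                             signature=signature)
                                             ^^^^^^^^^^^^^^^^^^^^
    raise LinAlgError("SVD did not converge in Linear Least Squares")
numpy.linalg.LinAlgError: SVD did not converge in Linear Least Squares
```

View pics/w2.png

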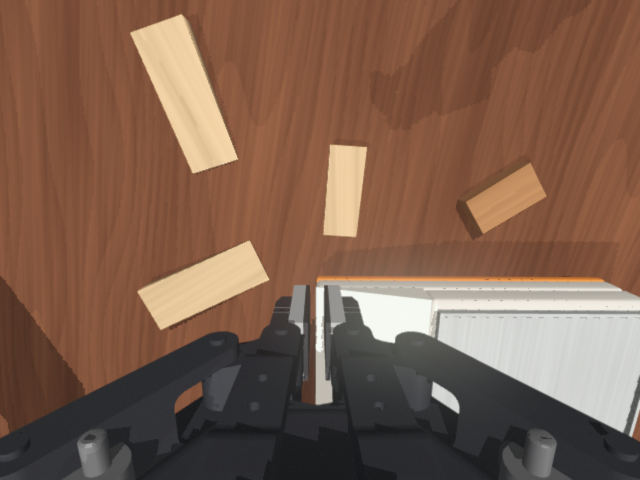

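Scale yaw is about 10°, its front-left corner is at (318,277), and the foot is at about (0.565, -0.058). The wedge's line now passes through the foot, and the travel is about 91 mm. Next: go behind the thick face.

```bash
python3 -m creep '[[[0,0,0],[0,0,0.07]],[[47,15,0],[0,0,0]],[[47,14,20],[0,0,0]],[[0,0,60],[0,0,0]],[[0,0,60],[0,0,0]],[[0,0,50],[0,0,0]],[[0,0,40],[0,0,0]],[[0,0,17],[0,0,0]],[[0,0,0],[0,0,0]]]'; python3 -m creep '[[[-6,0,0],[0,0,0]],[[-8,0,0],[0,0,0]],[[-8,0,0],[0,0,0]],[[-8,0,0],[0,0,0]],[[-8,0,0],[0,0,0]],[[-8,0,0],[0,0,0]],[[-8,0,0],[0,0,0]],[[-8,0,0],[0,0,0]],[[-8,0,0],[0,0,0]],[[-6,0,0],[0,0,0]],[[0,0,0],[0,0,0]]]'
python3 - <<'E'
from h import *
for n in ('scene','side'):
    p,M=cam(n);wedge(p,M,(.557,-.01))
p,M=cam('scene');cv2.imwrite('pics/s3.png',cv2.resize(p['image'][170:300,270:430],None,fx=4.6,fy=4.6))
E
```

```text
clock: 8.57
eef_pos: [0.5419, 0.1265, 0.0049]
tool_rot: [0.667, 0.745, -0.003, -0.002]
ft_force: [-0.2, 0.5, -0.1]
grip_width: 0.0059
grasp_force: 0.0
clock: 9.95
eef_pos: [0.5533, 0.0508, 0.0078]
tool_rot: [0.667, 0.745, -0.0, 0.0]
ft_force: [0.1, 0.0, -0.2]
grip_width: 0.0059
grasp_force: 0.0
wedge cen [ 0.5658 -0.0136] yaw -148.0 size [0.0044, 0.0116] z [0.0048 0.0079 0.011 ]
wedge cen [0.5472 0.0194] yaw -129.9 size [0.0414, 0.0677] z [0.0053 0.013  0.0184]
```

View pics/s3.png

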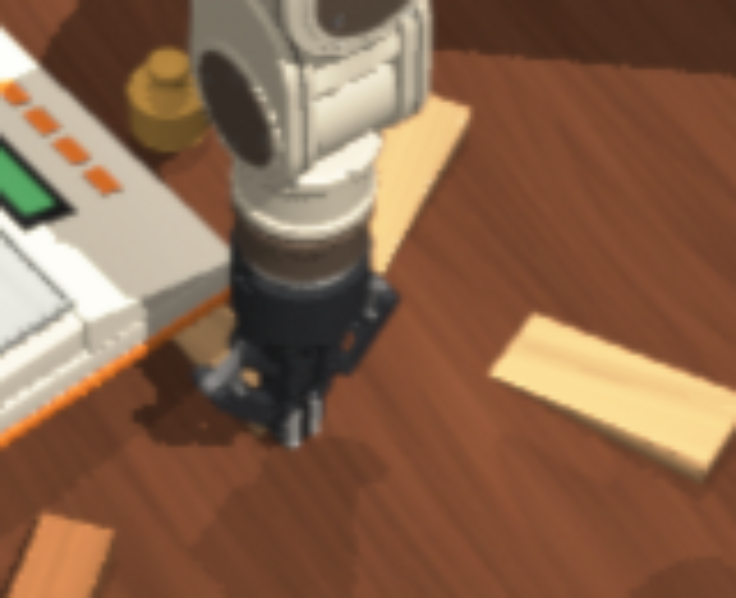

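The wedge's thin edge is just entering under the left side, near (195,340) in the crop, and is on line. I'll push on slowly, watching the force.

```bash
python3 -m creep '[[[-5,0,0],[0,0,0]],[[-5,0,0],[0,0,0]],[[-5,0,0],[0,0,0]],[[-3,0,0],[0,0,0]],[[-1,0,0],[0,0,0]],[[-1,0,0],[0,0,0]],[[0,0,0],[0,0,0]]]';  python3 -m creep '[[[-1,0,0],[0,0,0]],[[-1,0,0],[0,0,0]],[[0,0,0],[0,0,0]]]'
```

```text
clock: 10.98
eef_pos: [0.5556, 0.0315, 0.0079]
tool_rot: [0.667, 0.745, -0.0, 0.0]
ft_force: [-0.7, -0.1, 0.3]
grip_width: 0.006
grasp_force: 0.0
clock: 11.35
eef_pos: [0.5558, 0.0296, 0.0079]
tool_rot: [0.667, 0.745, -0.0, 0.0]
ft_force: [0.7, 0.2, 0.0]
grip_width: 0.006
grasp_force: 0.1
```

```bash
python3 -m creep '[[[-1,0,0],[0,0,0]],[[-1,0,0],[0,0,0]],[[0,0,0],[0,0,0]]]';  python3 -m creep '[[[-1,0,0],[0,0,0]],[[-1,0,0],[0,0,0]],[[0,0,0],[0,0,0]]]'
```

```text
clock: 11.72
eef_pos: [0.556, 0.0275, 0.0079]
tool_rot: [0.667, 0.745, -0.0, 0.0]
ft_force: [0.2, 0.2, -0.1]
grip_width: 0.0061
grasp_force: 0.1
clock: 12.1
eef_pos: [0.5563, 0.0255, 0.0079]
tool_rot: [0.667, 0.745, -0.0, 0.0]
ft_force: [0.6, 0.1, 0.4]
grip_width: 0.0065
grasp_force: 0.1
```

```bash
python3 -m creep '[[[-1,0,0],[0,0,0]],[[0,0,0],[0,0,0]]]'
```

```text
clock: 12.35
eef_pos: [0.5564, 0.0245, 0.0079]
tool_rot: [0.667, 0.745, -0.0, 0.0]
ft_force: [0.0, 0.0, -0.1]
grip_width: 0.0057
grasp_force: 0.1
```

```bash
python3 -m creep '[[[-1,0,0],[0,0,0]],[[0,0,0],[0,0,0]]]'; python3 -m creep '[[[-1,0,0],[0,0,0]],[[0,0,0],[0,0,0]]]'
```

```text
clock: 12.6
eef_pos: [0.5564, 0.0238, 0.0079]
tool_rot: [0.667, 0.745, 0.0, -0.0]
ft_force: [0.7, 1.4, 1.3]
grip_width: 0.0058
grasp_force: 0.6
clock: 12.85
eef_pos: [0.5565, 0.0231, 0.0079]
tool_rot: [0.667, 0.745, 0.0, -0.0]
ft_force: [0.5, 4.1, 0.4]
grip_width: 0.0057
grasp_force: 1.7
```

```bash
python3 -m creep '[[[-1,0,0],[0,0,0]],[[0,0,0],[0,0,0]]]'; python3 -m creep '[[[-1,0,0],[0,0,0]],[[0,0,0],[0,0,0]]]'
```

```text
clock: 13.1
eef_pos: [0.5566, 0.0226, 0.0079]
tool_rot: [0.667, 0.745, 0.001, -0.001]
ft_force: [-0.4, 5.5, 0.1]
grip_width: 0.0062
grasp_force: 2.6
clock: 13.35
eef_pos: [0.5566, 0.0223, 0.0079]
tool_rot: [0.666, 0.746, 0.001, -0.001]
ft_force: [-1.3, 7.5, 1.9]
grip_width: 0.0061
grasp_force: 3.5
```

```bash
python3 -m creep '[[[-0.6,0,0],[0,0,0]],[[0,0,0],[0,0,0]],[[0,0,0],[0,0,0]],[[0,0,0],[0,0,0]]]'
```

```text
clock: 13.85
eef_pos: [0.5567, 0.0222, 0.0079]
tool_rot: [0.666, 0.746, 0.001, -0.002]
ft_force: [-1.6, 8.8, 2.0]
grip_width: 0.0063
grasp_force: 4.1
```

It's snug at about 9 N. Now I'll draw back, rise, and check.

```bash
python3 -m creep '[[[4,0,0],[0,0,0]],[[12,0,0],[0,0,0]],[[20,0,0],[0,0,0]],[[10,0,-40],[0,0,0]],[[0,0,-60],[0,0,0]],[[0,0,-60],[0,0,0]],[[-20,0,-60],[0,0,0]],[[-40,-20,-20],[0,0,0]],[[-20,-10,0],[0,0,0]],[[0,0,0],[0,0,0]],[[0,0,0],[0,0,0]]]'
python3 - <<'E'
from h import *
o=bot.get_obs();print(o['eef_pos'])
p,M=cam('wrist');cv2.imwrite('pics/w4.png',p['image']);W=cloud(p,M)
wedge(p,M,(.556,.0))
for q in('bare_foot','press_spot'):
    for d in vision.place_of(p,q)[:2]:
        u,v=np.array(d['position']);print(q,round(d['score'],2),(int(u),int(v)),ray(p,M,(u,v),.063 if q[0]=='p' else .008).round(4))
for u in range(340,600,50):
    c=W[:,u];k=np.where((c[:,2]>.025)&(c[:,2]<.11)&(np.arange(480)>150)&(c[:,1]<.02)&(c[:,0]>.53))[0]
    if len(k):print(u,k[0],c[k[0]+2].round(3))
E
```

```text
clock: 15.22
eef_pos: [0.5307, -0.0158, 0.2468]
tool_rot: [0.667, 0.745, -0.0, -0.0]
ft_force: [0.6, 0.5, -0.0]
grip_width: 0.0061
grasp_force: 0.0
[ 0.5307429  -0.01583264  0.24680743]
wedge cen [ 0.5592 -0.0154] yaw -84.4 size [0.054, 0.0404] z [0.0077 0.0122 0.0164]
bare_foot 0.91 (341, 250) [ 0.5648 -0.0567  0.008 ]
press_spot 0.74 (343, 265) [ 0.5625 -0.0562  0.063 ]
340 237 [ 0.559 -0.038  0.031]
390 234 [ 0.61  -0.029  0.031]
440 231 [ 0.661 -0.019  0.031]
490 228 [ 0.709 -0.009  0.037]
540 225 [ 0.76  -0.001  0.037]
590 221 [0.814 0.008 0.031]
```

View pics/w4.png

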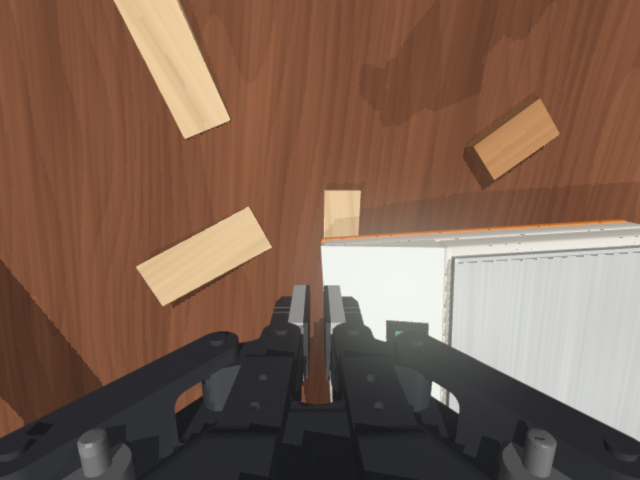

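The wedge is under the corner at (342,213) in the image, with 50 mm still showing as expected. Its midline is within 2 mm of the foot and the scale hasn't moved. Now the press.

```bash
python3 -m creep '[[[-24,11,0],[0,0,0]],[[-24,10,0],[0,0,0]],[[0,0,60],[0,0,0]],[[0,0,60],[0,0,0]],[[0,0,40],[0,0,0]],[[0,0,10],[0,0,0]],[[0,0,0],[0,0,0]],[[0,0,0],[0,0,0]]]' 0; python3 -m creep '[[[0,0,2],[0,0,0]],[[0,0,2],[0,0,0]],[[0,0,1],[0,0,0]],[[0,0,0],[0,0,0]]]'
```

```text
clock: 16.38
eef_pos: [0.5588, -0.0622, 0.0793]
tool_rot: [0.667, 0.745, 0.001, 0.002]
ft_force: [0.6, -0.2, 0.4]
grip_width: 0.0002
grasp_force: 0.0
clock: 16.88
eef_pos: [0.5568, -0.0622, 0.0721]
tool_rot: [0.667, 0.745, -0.0, -0.0]
ft_force: [1.0, 0.0, -0.5]
grip_width: 0.0001
grasp_force: 0.0
```

```bash
python3 -m creep '[[[0,0,1],[0,0,0]],[[0,0,1],[0,0,0]],[[0,0,1],[0,0,0]],[[0,0,0],[0,0,0]]]'
```

```text
clock: 17.38
eef_pos: [0.5569, -0.0622, 0.069]
tool_rot: [0.667, 0.745, -0.0, -0.0]
ft_force: [0.1, 0.4, -0.1]
grip_width: 0.0
grasp_force: 0.0
```

```bash
python3 -m creep '[[[0,0,1],[0,0,0]],[[0,0,1],[0,0,0]],[[0,0,1],[0,0,0]],[[0,0,0],[0,0,0]]]'
```

```text
clock: 17.88
eef_pos: [0.5569, -0.0622, 0.066]
tool_rot: [0.667, 0.745, -0.0, -0.0]
ft_force: [-0.9, 0.2, 0.3]
grip_width: 0.0003
grasp_force: 0.0
```

```bash
python3 -m creep '[[[0,0,1],[0,0,0]],[[0,0,0],[0,0,0]]]';python3 -m creep '[[[0,0,1],[0,0,0]],[[0,0,0],[0,0,0]]]'
```

```text
clock: 18.12
eef_pos: [0.5568, -0.0622, 0.0651]
tool_rot: [0.667, 0.745, -0.0, -0.0]
ft_force: [0.7, -0.5, -0.3]
grip_width: -0.0003
grasp_force: 0.0
clock: 18.38
eef_pos: [0.5569, -0.0622, 0.0641]
tool_rot: [0.667, 0.745, -0.0, -0.0]
ft_force: [1.0, -0.3, -0.9]
grip_width: 0.0001
grasp_force: 0.0
```

```bash
for i in 1; do python3 -m creep '[[[0,0,1],[0,0,0]],[[0,0,0],[0,0,0]]]';python3 -m creep '[[[0,0,1],[0,0,0]],[[0,0,0],[0,0,0]]]'; done
```

```text
clock: 18.62
eef_pos: [0.5571, -0.0622, 0.0633]
tool_rot: [0.667, 0.745, 0.0, 0.0]
ft_force: [-0.5, 0.8, 1.0]
grip_width: -0.0
grasp_force: 0.3
clock: 18.88
eef_pos: [0.5572, -0.0622, 0.063]
tool_rot: [0.667, 0.745, 0.0, 0.0]
ft_force: [-1.1, 0.7, 5.6]
grip_width: 0.0
grasp_force: 2.7
```

```bash
python3 -m creep '[[[0,0,1],[0,0,0]],[[0,0,0],[0,0,0]]]'
```

```text
clock: 19.12
eef_pos: [0.5573, -0.0622, 0.0628]
tool_rot: [0.667, 0.745, 0.0, 0.001]
ft_force: [-3.6, 0.6, 9.6]
grip_width: 0.0003
grasp_force: 5.1
```

```bash
python3 -m creep '[[[0,0,1],[0,0,0]],[[0,0,0],[0,0,0]],[[0,0,0],[0,0,0]],[[0,0,0],[0,0,0]],[[0,0,0],[0,0,0]]]'
```

```text
clock: 19.75
eef_pos: [0.5574, -0.0622, 0.0627]
tool_rot: [0.667, 0.745, 0.001, 0.001]
ft_force: [-4.6, 1.1, 15.0]
grip_width: 0.0001
grasp_force: 7.4
```

It held 15 N with no sinking. Now I'll lift clear and take a last look.

```bash
python3 -m creep '[[[0,0,-3],[0,0,0]],[[0,0,-10],[0,0,0]],[[0,0,-40],[0,0,0]],[[0,0,-60],[0,0,0]],[[0,0,-60],[0,0,0]],[[24,-10,-15],[0,0,0]],[[24,-11,0],[0,0,0]],[[0,0,0],[0,0,0]],[[0,0,0],[0,0,0]],[[0,0,0],[0,0,0]]]'
python3 - <<'E'
from h import *
p,M=cam('wrist');W=cloud(p,M);wedge(p,M,(.556,.0))
for d in vision.place_of(p,'bare_foot')[:1]:print(d['score'],ray(p,M,d['position'],.008).round(4))
for u in (340,440,540):
    c=W[:,u];k=np.where((c[:,2]>.025)&(c[:,2]<.11)&(np.arange(480)>150)&(c[:,1]<.02)&(c[:,0]>.53))[0]
    if len(k):print(u,k[0],c[k[0]+2].round(3))
P=W[(W[...,2]>.09)&(W[...,2]<.12)&(W[...,0]>.66)&(W[...,1]<0)];A=np.c_[P[:,:2],np.ones(len(P))];print('pan slope',np.linalg.lstsq(A,P[:,2],rcond=None)[0].round(4))
p,M=cam('side');cv2.imwrite('pics/s5.png',p['image'])
E
```

```text
clock: 21.0
eef_pos: [0.531, -0.0174, 0.2477]
tool_rot: [0.667, 0.745, -0.0, -0.0]
ft_force: [0.6, 0.4, 1.3]
grip_width: -0.0
grasp_force: 0.0
wedge cen [ 0.5592 -0.0146] yaw -83.9 size [0.0522, 0.041] z [0.0073 0.0122 0.0166]
0.85 [ 0.5669 -0.0578  0.008 ]
340 235 [ 0.559 -0.037  0.031]
440 229 [ 0.662 -0.02   0.031]
540 223 [ 0.76  -0.001  0.037]
pan slope [-0.0012  0.0034  0.1007]
```

View pics/s5.png

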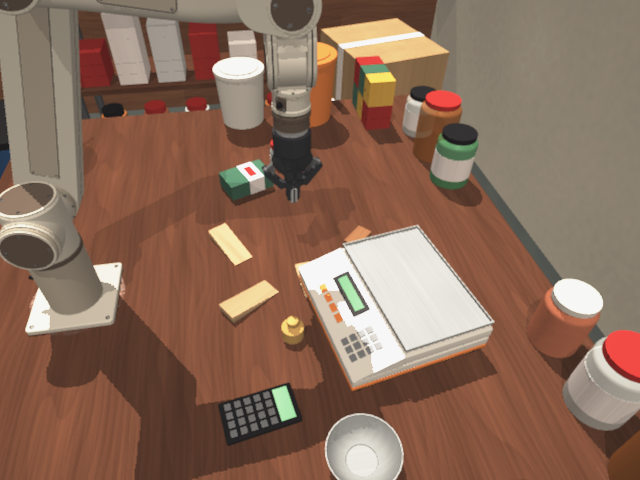

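The scale (390,300) is level and hasn't moved, the wedge is in place, the other goods are untouched, and the arm is clear. Handing in.

```bash
python3 -c "
from workcell import workorder;print(workorder.job_done())"
```

```text
the job is handed in; nothing more can be done
None
```

The wedge was pushed snug under the bare foot at about 9 N. The corner held a 15 N fingertip press, and the scale stayed level and in place. The arm drew back clear and the job is handed in, though the hand-in gave no verdict.

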